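# Twist the beacon dome off, whichever way it unlocks

### The arm

A 6-joint arm with a two-finger parallel gripper is mounted at the origin on the work surface. World frame = base frame: x ahead of the robot, y to its left, z up, the work surface at z = 0. Lengths are in m, angles in degrees, forces in N, time in s.
With the tool pointing down it reaches from about 0.25 to 0.725 m from the base axis. Payload 9.7 kg.
Tool frame: the origin (TCP) lies on the centre line of the jaws, within the pads' length; the fingertips stand tip_reach ahead of it and the grasp point (between the pads) lies 2 mm behind it (tip_reach is the distance from the TCP to the fingertips, in m); z points along the fingers, y is the direction in which the jaws open and shut (so a half turn about z gives the same grasp; the last joint's range is limited). The gripper opens to 85 mm and grips with 20 to 120 N. Pads are 22 mm wide; open, the fingers measure 114 mm over their backs; the gripper's body (76 mm by 85 mm) begins 54 mm behind the grasp point. The pads swing forward as they close: fully open they stand 13 mm farther back than shut.
Start: joints at [65.718, 4.979, 10.078, 95.1, 0, 90], TCP at [0.226, 0.501, 0.248] pointing down, gripper open.
Joint ranges: [-179.16, 179.16], [-48.56, 103.87], [-65.8, 70.77], [-126.05, 130.52], [-82.76, 87.17], [-180, 180]. Speed limits (degrees/s): [127.2, 127.2, 147.25, 180, 180, 180].

### API

Orientations are given as [roll, pitch, yaw] about the fixed x, y, z axes, in that order (R = Rz(yaw) Ry(pitch) Rx(roll)).
In Python, from workcell import get_obs, camera, calibration, job_done, tip_reach gives the robot as it stands.
- The arm moves only by the tool apply_moves, never from a script. Its argument "rows" is a list of rows, each a list of 7 numbers: the shift along the world's x, y, z in mm, then the turn, a rotation vector about the world's x, y, z in degrees, then the closure, from 0 (fully open) to 1 (shut). A call has 1 to 20 rows; each row shifts and turns the commanded pose from where the row before left it; what a row does not reach is not made up. A row lasts 1/8 s, in which the tool goes at most 62.5 mm and 10.7 degrees, less where a joint would pass 70% of its speed; a pose out of reach is approached as far as the arm can. A call with a gripper value outside its range is refused whole. The fingers move at their own pace and stop on an object; "grip_force" is the grip in N (left out, the last holds). Time passes only in rows, so rows that do not move let the fingers close. It gives the time, the measured TCP pose, the force and the opening at its end, in the units of the state.
- get_obs(): the state, without advancing time (a new reading comes with each control period).
- camera(name): name is "scene" or "top" or "wrist"; returns the picture (400x640x3 uint8, red, green, blue); there is no depth.
- calibration(name): a dict with "intrinsics" (3x3 intrinsics, pixels), "T" (4x4, takes a point from camera to world coordinates); the wrist camera has in their place "mount" (4x4, takes a point from camera to tool coordinates, whose origin is the TCP and whose axes are the flange's). Camera axes: x right, y down, z forward; pixel columns grow to the right and rows downward; lengths in m; the calibration is good to about 2 mm. A picture is of the moment at which its call begins: read the wrist's pose just before it. calibration takes no time and is no camera call.
- job_done(): hands the job in, once; it reports no verdict.
The state is a dict: "time": time; "q": joint angles; "qd": joint speeds; "joint_efforts": joint torques, N m; "ee_pos": TCP position; "tcp_rot": TCP orientation; "wrist_force": force on the tool from outside, world axes, zero at the start; "torque": the same for the moment, N m; "opening": finger opening in m.
Only numpy, scipy, OpenCV 4.12 (cv2) and the standard library are available. Lean on these libraries where they do the work, as an engineer would, in place of code of your own. Each camera call takes 0.05 s, during which the arm holds its last target.

### The job

The spare bulb is standing behind one of the two lamps of the light bar: take the amber dome off that lamp. The domes are twist-locked and one of them has the reverse hand, so try turning it one way and then the other to find which way it loosens, turn it until it is free, and lift it off. Finish holding the dome in the gripper, still and upright, about 10 cm above its seat, and leave the other dome locked and the bulb, relay box and bracket where they are.

Things in the scene. Friction and masses are not known exactly. Their poses are not given: they have to be found in the camera images.
- light_bar: Short light bar fixed on the table: aluminium housing 130 mm wide (x), 440 mm long (y), top 45 mm up; on it two round black seats 86 mm across, tops 50 mm above the table, centred 110 mm from the middle at +y and -y; low amber lenses between them (top 52 mm). Origin: centre of its underside, z up; at yaw 0 its y runs to the robot's left.
- dome_left_mid (a point): Centre of the dome on the bar's +y seat: black collar 62 mm across, 26 mm high, then an upright round amber lens 64 mm across; 90 mm high in all, 0.11 to 0.18 kg. The point is on its axis 45 mm above its lower edge (95 mm above the table while seated), good to grip. z up; x runs along the small black bar moulded across its top, within 3 degrees of the bar's x at the start.
- dome_right_mid (a point): Centre of the like dome on the bar's -y seat, of the same sizes and axes. Its lock is of the same kind but opens the other way round from the left dome's.
- dome_left: The left dome; origin at the centre of its lower edge. Twist lock, both domes: locked, it lifts about 2 mm at most. One way it turns only about 4 degrees to a hard stop; the other way it comes free to lift after about 42 degrees and meets a hard stop at about 60 (aim for 50 to 55), staying level. Which way changes from start to start and cannot be seen.
- dome_right: The right dome; origin at the centre of its lower edge.
- spare_bulb_mid (a point): Spare bulb: small clear glass bulb standing in a round black holder 38 mm across, 53 mm high in all, loose on the table beyond the bar (side away from the robot), about 135 mm from the bar's centre line and abreast of one of the two domes: that dome is to come off. The point is 26 mm above the table.
- relay_box_mid (a point): Black relay box 45 x 95 x 32 mm with ears, loose, in the like place abreast of the other dome. The point is its centre, 16 mm above the table.
- bracket_mid (a point): Loose steel angle bracket 50 x 90 mm, 34 mm high, lying on the robot's side of the bar. The point is 10 mm above the table.
Mind the look-alikes: they are no part of the job. What is shaped like the dome_left but green, pink or purple is not meant.

How it is judged:
By the outcome, as a careful person would: the job done as asked, in the order asked, and still so for the second after the job is handed in, while the arm keeps its last pose, push and grip.
It also fails if it takes over 42 s, if anything falls off the work surface, if the arm or the gripper's body presses on something with over 40 N, if the wrist force passes 120 N, or if a joint passes its speed limit or range.

## Working session

There is one attempt and no reset: what is moved stays moved. The work goes in short steps, Python scripts to look and compute and a tool call to move; the robot and the scene stay as the last step left them, time stands still between calls to the robot, and variables do not carry over. Pictures are saved under pics/ and viewed, and the job is handed in when it is done.

Besides the shell and the picture viewer there is one more tool, called in YAML: its name, and indented under it one key for each argument. apply_moves: Moves the arm, as the interface text tells. Its arguments: {"type":"object","properties":{"rows":{"type":"array","items":{"type":"array","items":{"type":"number"}}},"grip_force":{"type":"number"}},"required":["rows"]}

```bash
mkdir -p pics
python3 - <<'E'
from workcell import *
import cv2
o=get_obs();print(o, tip_reach)
for n in("scene","top","wrist"):
    c=calibration(n);print(n,c)
    cv2.imwrite(f"pics/{n}0.png",camera(n)[:,:,::-1])
E
```

```text
{'time': 0.0, 'q': array([ 6.57196418e+01,  5.00991548e+00,  1.00354665e+01,  9.50991737e+01,
       -2.06540026e-03,  8.99987862e+01]), 'qd': array([-0.05478864, -0.00600598, -0.03068683,  0.07876206,  0.01397859,
       -0.06688197]), 'joint_efforts': array([ 2.48256540e-03, -5.20385563e+01,  4.64808798e+01,  1.60274404e-02,
        1.62585047e-04,  3.78372150e-06]), 'ee_pos': array([0.22608761, 0.50116308, 0.24760349]), 'tcp_rot': array([-1.79926377e+02,  2.06383881e-03,  1.55720858e+02]), 'wrist_force': array([ 1.15775407, -0.66652608, -0.02623377]), 'torque': array([ 0.00562274, -0.03792805,  0.00618547]), 'opening': 0.08539334280569451} 0.017
scene {'intrinsics': array([[511.69018957,   0.        , 316.1960718 ],
       [  0.        , 511.69018957, 199.85760983],
       [  0.        ,   0.        ,   1.        ]]), 'T': array([[ 0.47547608,  0.62791469, -0.61615391,  1.24029067],
       [ 0.87953492, -0.35399888,  0.31796717, -0.28625211],
       [-0.01846154, -0.69311466, -0.7205909 ,  0.85347343],
       [ 0.        ,  0.        ,  0.        ,  1.        ]])}
top {'intrinsics
[... 235 characters left out ...]
99974998, -0.0134382 , -0.01787166,  0.06063529],
       [ 0.01922756, -0.10866316, -0.99389266,  0.97991299],
       [ 0.        ,  0.        ,  0.        ,  1.        ]])}
wrist {'intrinsics': array([[320.09854275,   0.        , 320.57772279],
       [  0.        , 320.09854275, 198.87595653],
       [  0.        ,   0.        ,   1.        ]]), 'mount': array([[ 7.44154911e-04, -9.56032620e-01, -2.93259400e-01,
         7.42810401e-02],
       [ 9.99999620e-01,  8.44658821e-04, -2.16077499e-04,
        -2.51456729e-04],
       [ 4.54281276e-04, -2.93259128e-01,  9.56032885e-01,
        -1.26372481e-01],
       [ 0.00000000e+00,  0.00000000e+00,  0.00000000e+00,
         1.00000000e+00]])}
```

View pics/scene0.png

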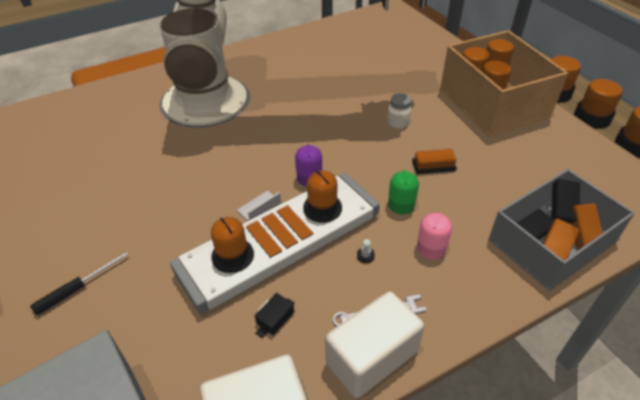

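View pics/top0.png

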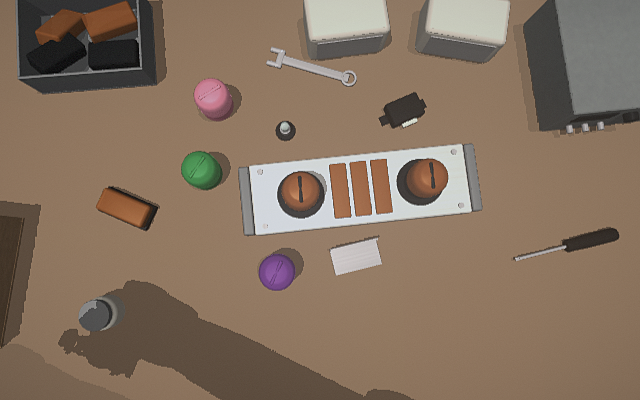

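The top view shows the bulb at (285,131), abreast of the +y (left) dome at about (302,188). The relay box at (404,110) is abreast of the right dome. Candidates in the top view:
- left amber dome (302,188), the one to take
- right amber dome (428,178)
- green (201,169), pink (213,97) and purple (277,272) look-alikes, and the amber block (127,208)

I'll check a close crop and measure.

```bash
python3 - <<'E'
import cv2
a=cv2.imread("pics/top0.png")[110:250,230:490];cv2.imwrite("pics/topc.png",cv2.resize(a,None,fx=3,fy=3,interpolation=cv2.INTER_CUBIC))
a=cv2.imread("pics/scene0.png")[130:290,200:400];cv2.imwrite("pics/scenec.png",cv2.resize(a,None,fx=3.5,fy=3.5,interpolation=cv2.INTER_CUBIC))
E
cat > h.py <<'E'
import numpy as np
from workcell import *
def ray(n,u,v,z):
    c=calibration(n);K=c["intrinsics"];T=c["T"]
    d=T[:3,:3]@np.linalg.solve(K,[u,v,1]);o=T[:3,3]
    return o+d*(z-o[2])/d[2]
def proj(n,p,T=None):
    c=calibration(n);K=c["intrinsics"];T=c["T"] if T is None else T
    q=K@(T[:3,:3].T@(np.array(p)-T[:3,3]));return q[:2]/q[2]
E
```

```text
(no output)
```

View pics/topc.png

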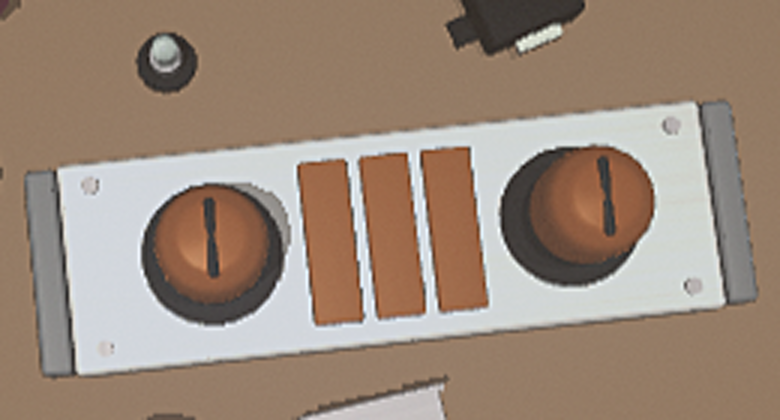

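View pics/scenec.png

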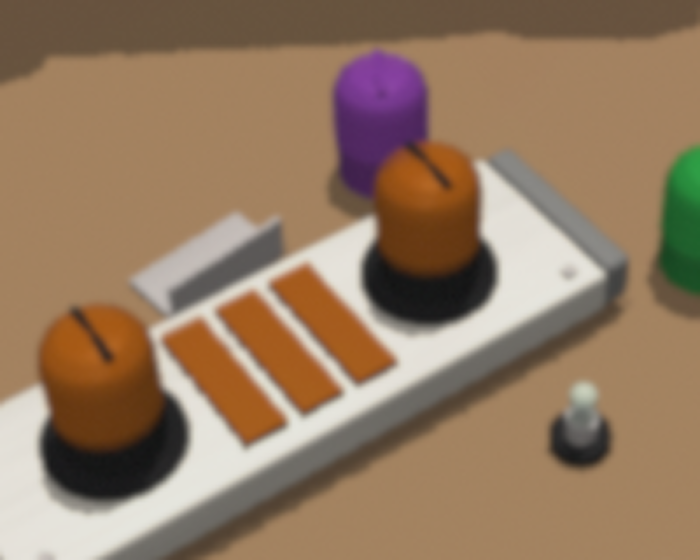

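Run:
```python
from h import *
f=lambda u,v:(230+u/3,110+v/3)
L=lambda n,u,v,z:print(n,ray("top",*f(u,v),z).round(4))
L("Ltop",210.5,237.5,.14);L("barA",209,200,.14);L("barB",213,275,.14)
L("Lseat",213.5,254,.05);L("Rseat",571,216,.05);L("Rtop",606,197,.14)
for p in [(57,168),(698,101),(725,304),(77,376)]:L("corner",*p,.045)
L("bulb base",167,66,.005)
L("bracket",372,395,.03)
s=lambda u,v:(200+u/3.5,130+v/3.5)
print("scene Ltopbar",ray("scene",*s(430,167),.14),"seatL",ray("scene",*s(429,272),.05))
print("purple top",ray("top",277,272,.09),"green",ray("top",201,170,.09),"bulb scene",ray("scene",*s(580,445),.01))
```

```text
Ltop [0.574  0.0691 0.14  ]
barA [0.5947 0.0703 0.14  ]
barB [0.5535 0.0675 0.14  ]
Lseat [0.5742 0.0681 0.05  ]
Rseat [ 0.6004 -0.1494  0.05  ]
Rtop [ 0.5995 -0.1486  0.14  ]
corner [0.6263 0.1645 0.045 ]
corner [ 0.6739 -0.2303  0.045 ]
corner [ 0.5482 -0.2443  0.045 ]
corner [0.4998 0.1493 0.045 ]
bulb base [0.6999 0.1001 0.005 ]
bracket [ 0.4906 -0.0302  0.03  ]
scene Ltopbar [0.5822764  0.06977988 0.14      ] seatL [0.58057615 0.06908468 0.05      ]
purple top [0.43679546 0.10713984 0.09      ] green [0.61091545 0.24261389 0.09      ] bulb scene [0.71326765 0.09696298 0.01      ]
```

apply_moves:
  rows:
    - [15,-18,0,0,0,-2,0]
    - [29,-36,0,0,0,-5,0]
    - [29,-36,0,0,0,-5,0]
    - [29,-36,0,0,0,-5,0]
    - [29,-36,0,0,0,-5,0]
    - [29,-36,0,0,0,-5,0]
    - [29,-36,0,0,0,-5,0]
    - [29,-36,0,0,0,-5,0]
    - [29,-36,0,0,0,-5,0]
    - [29,-36,0,0,0,-5,0]
    - [29,-36,0,0,0,-5,0]
    - [29,-36,0,0,0,-5,0]
    - [15,-18,0,0,0,-2,0]
    - [0,0,0,0,0,0,0]
    - [0,0,0,0,0,0,0]

```text
time: 2.02
ee_pos: [0.5747, 0.0701, 0.2483]
tcp_rot: [-180.0, -0.0, 96.8]
wrist_force: [-0.2, -0.3, -0.2]
opening: 0.0855
```

Run:
```python
from h import *
import cv2
from scipy.spatial.transform import Rotation as R
o=get_obs();print(o)
im=camera("wrist")[:,:,::-1];im=np.ascontiguousarray(im);cv2.imwrite("pics/w1.png",im)
T=np.eye(4);T[:3,:3]=R.from_euler("xyz",o["tcp_rot"],degrees=True).as_matrix();T[:3,3]=o["ee_pos"]
T=T@calibration("wrist")["mount"];np.save("T1.npy",T)
print(proj("wrist",[.574,.069,.14],T),proj("wrist",[.581,.0695,.14],T))
```

```text
{'time': 2.025, 'q': array([6.94226375e+00, 9.06666456e+00, 1.45742591e+01, 9.55317197e+01,
       1.85481068e-02, 9.01469592e+01]), 'qd': array([ 0.62853247, -0.59116801, -0.1865315 , -0.03262763, -0.05301778,
       -0.03492053]), 'joint_efforts': array([-9.78947617e-01, -5.56302309e+01,  4.64576983e+01, -5.63763280e-02,
       -3.29699402e-02, -2.03517018e-03]), 'ee_pos': array([0.57471219, 0.07006539, 0.24827775]), 'tcp_rot': array([-1.79975827e+02, -1.84861651e-02,  9.67952967e+01]), 'wrist_force': array([-0.22949692, -0.33990028, -0.19010072]), 'torque': array([-0.00038669,  0.02095122, -0.05974561]), 'opening': 0.0855221082115445}
[319.12350897 202.91786568] [328.22577576 203.33664638]
```

View pics/w1.png

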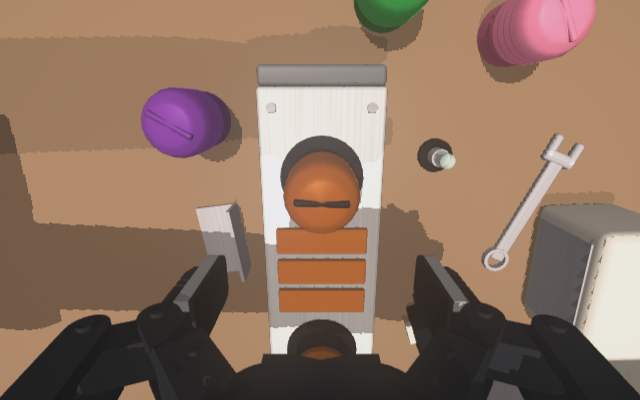

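Wrist view: the target dome's top bar is at (321,204), which puts its axis at about (0.576, 0.0685). That agrees with the top camera to within 2 mm, and the bulb is at (440,157) on the same side. Now I'll descend and grip.

apply_moves:
  rows:
    - [1.3,-1.5,-20,0,0,0,0]
    - [0,0,-25,0,0,0,0]
    - [0,0,-25,0,0,0,0]
    - [0,0,-25,0,0,0,0]
    - [0,0,-20,0,0,0,0]
    - [0,0,-18,0,0,0,0]
    - [0,0,-12,0,0,0,0]
    - [0,0,-9,0,0,0,0]
    - [0,0,0,0,0,0,0]
    - [0,0,0,0,0,0,0]
  grip_force: 50

```text
time: 3.32
ee_pos: [0.5768, 0.0678, 0.0949]
tcp_rot: [180.0, 0.0, 96.7]
wrist_force: [-0.3, -0.4, 1.2]
opening: 0.0856
```

apply_moves:
  rows:
    - [0,0,0,0,0,0,0.1]
    - [0,0,0,0,0,0,0.2]
    - [0,0,0,0,0,0,0.3]
    - [0,0,0,0,0,0,0.5]
    - [0,0,0,0,0,0,1]
    - [0,0,0,0,0,0,1]
    - [0,0,0,0,0,0,1]
  grip_force: 50

```text
time: 4.2
ee_pos: [0.5767, 0.0677, 0.0949]
tcp_rot: [180.0, 0.0, 96.7]
wrist_force: [-0.8, -2.0, 5.6]
opening: 0.0634
```

Run:
```python
from h import *
import cv2
o=get_obs();print(o)
cv2.imwrite("pics/w2.png",camera("wrist")[:,:,::-1])
```

```text
{'time': 4.2, 'q': array([ 6.70454052e+00,  8.86063376e+00, -2.62219125e+00,  7.84738112e+01,
       -1.19437252e-02,  8.99933931e+01]), 'qd': array([ 0.02163833,  0.00786656, -0.042683  ,  0.02455708,  0.05228685,
       -0.09735206]), 'joint_efforts': array([ 6.43718652e-01, -5.33148444e+01,  4.46066093e+01, -6.86507206e-01,
        2.73038596e-01,  3.81462928e-02]), 'ee_pos': array([0.57665907, 0.06773195, 0.09488437]), 'tcp_rot': array([1.79956638e+02, 1.19487220e-02, 9.67111383e+01]), 'wrist_force': array([-0.82598409, -1.9935557 ,  5.58156564]), 'torque': array([-0.1959236 ,  0.33229191,  0.04233536]), 'opening': 0.06343561434526049}
```

View pics/w2.png

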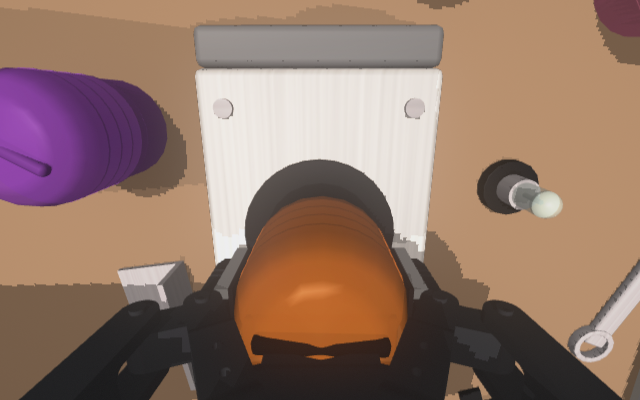

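The dome is between the pads at an opening of 63.4 mm, and its bar is horizontal in the picture. I'll twist gently one way (+z) first.

apply_moves:
  rows:
    - [0,0,0,0,0,2,1]
    - [0,0,0,0,0,2,1]
    - [0,0,0,0,0,1,1]
    - [0,0,0,0,0,0,1]

```text
time: 4.75
ee_pos: [0.5769, 0.068, 0.0949]
tcp_rot: [179.9, -0.0, 101.8]
wrist_force: [0.7, -0.5, 5.8]
opening: 0.0631
```

Run:
```python
from h import *
o=get_obs();print(o["tcp_rot"],o["torque"],o["wrist_force"])
```

```text
[ 1.79923322e+02 -3.86583781e-03  1.01777577e+02] [-0.01859389  0.02821056  0.13767787] [ 0.66814275 -0.54061789  5.82863423]
```

apply_moves:
  rows:
    - [0,0,0,0,0,2,1]
    - [0,0,0,0,0,1,1]
    - [0,0,0,0,0,0,1]

```text
time: 5.12
ee_pos: [0.5769, 0.068, 0.0949]
tcp_rot: [179.9, 0.0, 104.8]
wrist_force: [-0.0, 0.5, 5.1]
opening: 0.0631
```

Run:
```python
from h import *
import cv2
o=get_obs();print(o["tcp_rot"],o["torque"],o["wrist_force"])
cv2.imwrite("pics/w3.png",camera("wrist")[200:,:,::-1])
```

```text
[1.79922721e+02 2.14794260e-05 1.04778393e+02] [ 0.03384674 -0.061527    0.10083926] [-0.02675326  0.45407626  5.07364182]
```

View pics/w3.png

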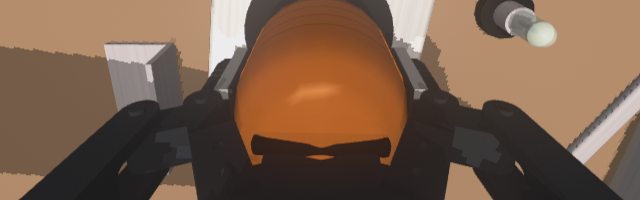

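The dome has turned 8° with the gripper. Its bar is still parallel to the jaws at row ~347, with about 0.1 N·m and no stop, so +z is the loosening way. I'll carry on to about 52°.

apply_moves:
  rows:
    - [0,0,0,0,0,4,1]
    - [0,0,0,0,0,4,1]
    - [0,0,0,0,0,4,1]
    - [0,0,0,0,0,4,1]
    - [0,0,0,0,0,4,1]
    - [0,0,0,0,0,0,1]

```text
time: 5.92
ee_pos: [0.5769, 0.068, 0.0949]
tcp_rot: [179.9, 0.0, 124.8]
wrist_force: [-0.1, -0.2, 6.1]
opening: 0.0632
```

Run:
```python
from h import *
import cv2
o=get_obs();print(o["tcp_rot"],o["torque"],o["wrist_force"])
cv2.imwrite("pics/w4.png",camera("wrist")[:,:,::-1])
```

```text
[1.79926179e+02 2.54169333e-02 1.24820000e+02] [0.02259532 0.05068047 0.06722433] [-0.12591935 -0.17081584  6.06334869]
```

View pics/w4.png

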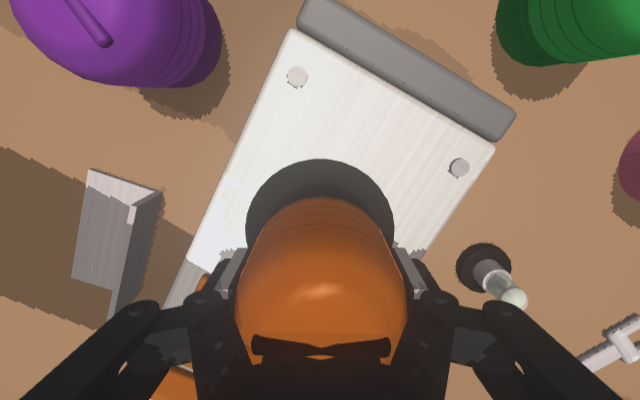

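The bar is turned about 28° in the picture while the dome's bar (at (320,347)) stays parallel to the jaws, so the dome is turning with no slip. Another 24°.

apply_moves:
  rows:
    - [0,0,0,0,0,4,1]
    - [0,0,0,0,0,4,1]
    - [0,0,0,0,0,4,1]
    - [0,0,0,0,0,4,1]
    - [0,0,0,0,0,4,1]
    - [0,0,0,0,0,4,1]
    - [0,0,0,0,0,0,1]
    - [0,0,0,0,0,0,1]

```text
time: 6.98
ee_pos: [0.5769, 0.068, 0.0949]
tcp_rot: [179.9, 0.1, 148.8]
wrist_force: [-0.2, 0.2, 4.9]
opening: 0.0629
```

Run:
```python
from h import *
import cv2
o=get_obs();print(o["tcp_rot"],o["torque"],o["wrist_force"],o["q"])
cv2.imwrite("pics/w5.png",camera("wrist")[:,:,::-1])
```

```text
[1.79941571e+02 5.35689320e-02 1.48769354e+02] [-0.06152539  0.01640229  0.1237835 ] [-0.20114824  0.177579    4.88608538] [ 6.71824104e+00  8.86774125e+00 -2.61489797e+00  7.84391871e+01
  1.31321551e-02  3.79488688e+01]
```

View pics/w5.png

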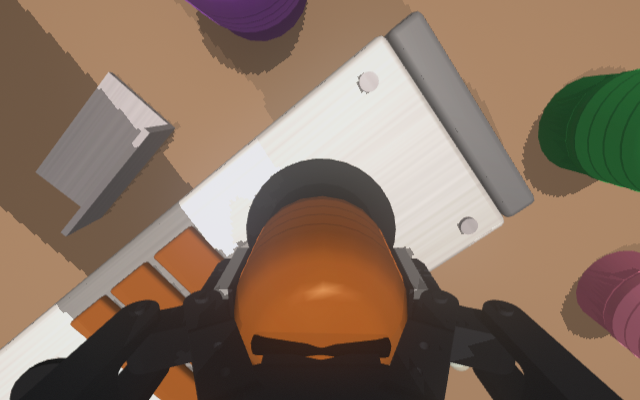

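It's turned 52° with no hard stop. I'll lift a little and check the force.

apply_moves:
  rows:
    - [0,0,2,0,0,0,1]
    - [0,0,3,0,0,0,1]
    - [0,0,3,0,0,0,1]
    - [0,0,0,0,0,0,1]

```text
time: 7.52
ee_pos: [0.5765, 0.0679, 0.1025]
tcp_rot: [180.0, 0.0, 148.7]
wrist_force: [-0.1, 0.5, -2.1]
opening: 0.0628
```

The force is about the dome's weight, so it is free. I'll lift to 100 mm.

apply_moves:
  rows:
    - [0,0,5,0,0,0,1]
    - [0,0,9,0,0,0,1]
    - [0,0,12,0,0,0,1]
    - [0,0,14,0,0,0,1]
    - [0,0,14,0,0,0,1]
    - [0,0,14,0,0,0,1]
    - [0,0,12,0,0,0,1]
    - [0,0,8,0,0,0,1]
    - [0,0,4,0,0,0,1]
    - [0,0,0,0,0,0,1]
    - [0,0,0,0,0,0,1]
    - [0,0,0,0,0,0,1]
    - [0,0,0,0,0,0,1]

```text
time: 9.15
ee_pos: [0.5764, 0.0678, 0.1941]
tcp_rot: [-180.0, -0.0, 148.7]
wrist_force: [-1.1, -0.0, -2.1]
opening: 0.0633
```

Run:
```python
from h import *
import cv2
o=get_obs();print(o["ee_pos"],o["tcp_rot"],o["torque"],o["wrist_force"],o["opening"],np.abs(o["qd"]).max())
a=camera("scene")[:,:,::-1];cv2.imwrite("pics/s6.png",cv2.resize(a[60:330,130:470],None,fx=2,fy=2))
b=camera("top")[:,:,::-1];cv2.imwrite("pics/t6.png",b)
```

```text
[0.57637297 0.0678371  0.19406955] [-1.79986155e+02 -1.66954332e-02  1.48721223e+02] [-0.00127291 -0.04250872 -0.01562115] [-1.07157984 -0.02433877 -2.11998887] 0.06329141597117428 0.13106450346320742
```

View pics/s6.png

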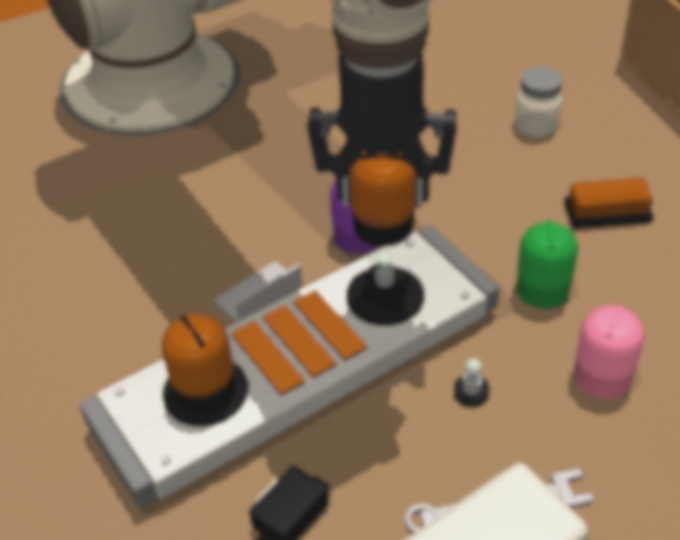

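View pics/t6.png

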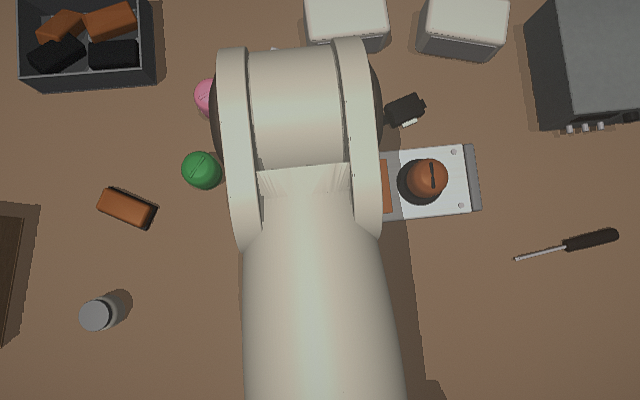

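The dome (scene crop (383,200)) hangs upright in the jaws about 99 mm above the open seat at (385,293). The right dome, bulb, relay box and bracket look unmoved.

```bash
python3 -c "
from workcell import *
print(job_done())"
```

```text
the job is handed in; nothing more can be done
None
```

The left (+y) amber dome is off, and the arm is holding it upright and still about 99 mm above its seat. I handed the job in at about 9 s of the 42 s allowed.

- **Which dome:** the spare bulb stands abreast of the left dome, and the relay box abreast of the right one.
- **Which way it loosens:** I tried counter-clockwise seen from above (+z) first. It passed 8° with only about 0.1 N·m and no stop, while the other way's hard stop would come at about 4°. I took that as the loosening way, so I did not try the other direction. I turned it to 52° with no slip in the jaws.
- **Lift:** the wrist read about -2.1 N after the first few millimetres and again at the top. That is near the dome's 1.1 to 1.8 N weight, so it came away free.
- **Last checks:** the grip opening was 63.3 mm, tilt under 0.1° and joint speeds near zero. In the scene picture the seat is empty with its inner bulb showing, and the bulb, relay box, bracket and right dome look unmoved.
- **What disagreed:** the scene camera put the dome about 7 mm farther out in x than the top camera. The wrist view matched the top camera to about 2 mm, so I used that. The arm hides the left half of the bar in the last top picture, so the bulb and bracket could only be checked in the scene picture.

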